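Hang the sampling dipper in the notch of the rinse bath's rim

TASK

Pick up the steel sampling dipper by its black grip and hang it by its own hook on the near wall of the steel rinse bath, cup inside the bath, with the hook dropped fully into the notch in that wall's top edge so that it cannot slide along the rim; then let go and leave it hanging. Feel for the notch gently - do not press, knock or lever hard on the bath - and leave the other things where they are.

Things in the scene. Friction and masses are not known exactly. Their poses are not given: they have to be found in the camera images.
- bath: Open rectangular bath of plain steel, fixed to the worktop, 115 (its x) x 200 (its y) x 110 mm high, walls 5 mm, floor 4 mm thick; a bar handle on each end wall reaches 26 mm out at 75 mm height. Origin: centre of its underside, z up. Only its -x wall (long, nearest the robot) has a notch, in its top edge: 18 mm wide along the wall, 10 mm deep, through the full thickness.
- notch_wall (a point): Middle of the top edge of the bath's notched wall (bath x -0.055, y 0, z 0.110), centre of its 5 mm thickness; y runs along the wall. NOT the place of the notch: its centre is anywhere from y -0.03 to +0.03 along the wall, different each time and not reported; see it or feel for it. Elsewhere the edge is flat at 110 mm.
- dipper: Loose steel sampling dipper, 0.13-0.21 kg, standing on its flat-bottomed cup (52 mm wide, 40 high). Origin: centre of the cup's underside, z up. An upright handle strap at x -0.029 (14 mm wide in y, 4 thick) carries the hook, open downwards on its -x side, and above it a black grip. It is hung with its x along the bath's x: strap and cup inside, hook's outer leg outside; it then leans up to 0.12 rad.
- hook (a point): Underside of the hook's bridge, middle of its gap: dipper frame (-0.038, 0, 0.090). Bridge 14 mm wide (y), 4 mm thick; the gap between strap and outer leg is 14 mm (x), the outer leg reaches 24 mm below the bridge's underside. Hanging in the notch this point is about 100 mm above the worktop, on the plain rim 110 mm.
- grip (a point): Point to grasp on the black plastic grip, dipper frame (-0.020, 0, 0.138), nearly over the centre of mass and 18 mm from the hook point in x. The grip is an upright bar 16 x 16 mm, from 106 to 164 mm above the dipper's origin; pinch it from above across its y (the direction along the wall).
- beaker: Bystander: clear beaker 71 mm wide, 112 mm tall; origin at the centre of its underside. Leave alone.
- reservoir: Bystander: milky open trough 54x104x28 mm; origin at the centre of its underside. Leave alone.
- swab_carton: Bystander: small white carton 78x88x51 mm; origin at the centre of its underside. Leave alone.
- wash_bottle: Bystander: white bottle with spout 43 mm wide, 128 mm tall; origin at the centre of its underside. Leave alone.
- note_pad: Bystander: yellow note pad 51x51x9 mm; origin at the centre of its underside. Leave alone.
There are look-alikes about, which are no part of the job. What is shaped like the dipper but yellow is not meant.

How it is judged:
On the way:
1. the dipper is lifted more than 60 mm off the worktop (height (world z) of dipper above 0.06 m), for 0.2 s.
At the end, for the whole second after the job is handed in: The dipper hangs released and at rest on the bath's notched wall, cup inside: the underside of its hook 96 to 104.5 mm above the bath's underside (notch floor 100 mm, plain rim 110 mm) and within 9 mm of the wall's centre plane, its handle within 0.17 rad of upright (z of hook in the frame of bath between 0.096 and 0.1045 m and x of hook in the frame of notch_wall between -0.009 and 0.009 m and y of hook in the frame of notch_wall between -0.038 and 0.038 m and x of dipper in the frame of bath between -0.045 and 0.03 m and angle between dipper's own z axis and vertical below 0.17 rad and contact force between the fingers and dipper below 0.1 N and linear speed of dipper below 0.02 m/s and angular speed of dipper below 0.2 rad/s); the robot touches nothing.
It fails at once if the dipper presses or knocks on the bath with more than 25 N (contact force between dipper and bath above 25 N).
It fails at once if the robot itself pushes on the bath with more than 25 N (contact force between any of the fingers, the arm and bath above 25 N).
It fails at once if another thing is moved more than 30 mm or tipped over (distance of any of beaker, reservoir, swab_carton, wash_bottle, note_pad from where it was at the start of the episode above 0.03 m or angle between any of beaker, reservoir, swab_carton, wash_bottle, note_pad's own z axis and vertical above 0.5 rad).
It also fails if it takes over 58 s, if anything falls off the work surface, if the arm or the gripper's body presses on something with over 40 N, if the wrist force passes 120 N, or if a joint passes its speed limit or range.

ROBOT

A 7-joint arm with a two-finger parallel gripper is mounted at the origin on the work surface; the furniture and walls round the work are solid. World frame = base frame: x ahead of the robot, y to its left, z up, the work surface at z = 0. Lengths are in m, angles in rad, forces in N, time in s.
With the tool pointing down it reaches from about 0.4 to 0.85 m from the base axis. Payload 6.9 kg.
Tool frame: the origin (TCP) lies between the finger pads; the fingertips stand 14 mm ahead of it and the grasp point (between the pads) lies 5 mm behind it; y points along the fingers, z is the direction in which the jaws open and shut, and the axes are right-handed (so a half turn about y gives the same grasp; the last joint's range is limited). The gripper opens to 85 mm and grips with 20 to 120 N. Pads are 22 mm wide; open, the fingers measure 114 mm over their backs; the gripper's body (76 mm by 85 mm) begins 54 mm behind the grasp point. The pads swing forward as they close: fully open they stand 13 mm farther back than shut.
Start: joints at [-1.014, 0.507, -0.238, 1.5, 0.126, 1.149, -0.155], TCP at [0.273, 0.562, 0.245] pointing down, gripper open.
Joint ranges: [-3.08, 3.08], [-0.24, 2.05], [-1.43, 1.35], [0, 2.5], [-1.52, 4.66], [0.17, 1.96], [-2.89, 2.89]. Speed limits (rad/s): [2.39, 2.39, 3.14, 3.14, 3.14, 3.14, 3.14].

INTERFACE

Orientations are given as a rotation vector (axis times angle).
In Python, from bench import get_obs, read_camera, finish_job gives the robot as it stands.
- The arm moves only by the tool arm_command, never from a script. Its arguments are lists of equal length, an entry for each row: "delta_pos": the shift along the tool's x, y, z in units of 40 cm (1.0 is 40 cm), a list of three; "twist": the turn, a rotation vector about the tool's x, y, z in units of 45 degrees (1.0 is 45 degrees), a list of three; "hand": the opening, from 0 (shut) to 1 (fully open). A call has exactly 5 rows; each row is the pose to reach, as a shift and turn from the pose measured when the call began, along the tool's axes at that moment; what a row does not reach only later rows make up. A row lasts 1/10 s, in which the tool goes at most 50 mm and 8.59 degrees, less where a joint would pass 70% of its speed; a pose out of reach is approached as far as the arm can. A call with a number of a shift or a turn outside -1 to 1 is refused whole. A call with a gripper value outside its range is refused whole. The fingers move at their own pace and stop on an object; "grip_force" is the grip in N (left out, the last holds). Time passes only in rows, so rows that repeat a pose let the fingers close, or fill a call up. It gives the time, the measured TCP pose, the force and the opening at its end, in the units of the state.
- get_obs(): the state, without advancing time (a new reading comes with each control period).
- read_camera(name): name is "scene" or "top"; returns a dict with "image" (480x640x3 uint8, red, green, blue), "vertical_fov" (degrees; the focal length in pixels is half the picture's height over the tangent of half this angle, whatever the lens; pixels are square), "cx", "cy" (the principal point, pixels), "R" (3x3) and "t" (3): a world point X has camera coordinates R X + t. Camera axes: x right, y down, z forward; pixel columns grow to the right and rows downward; lengths in m; the calibration is good to about 2 mm. A picture is of the moment at which its call begins. There is no depth.
- finish_job(): hands the job in, once; it reports no verdict.
The state is a dict: "clock": time; "joint_pos": joint angles; "joint_vel": joint speeds; "joint_efforts": joint torques, N m; "tool_pos": TCP position; "ee_rot": TCP orientation; "force": force on the tool from outside, world axes, zero at the start; "ft_torque": the same for the moment, N m; "opening": finger opening in m.
Only numpy, scipy, OpenCV 4.12 (cv2) and the standard library are available. Lean on these libraries where they do the work, as an engineer would, in place of code of your own. Each camera call takes 0.05 s, during which the arm holds its last target. There are 200 camera calls.

## Working session

There is one attempt and no reset: what is moved stays moved. The work goes in short steps, Python scripts to look and compute and a tool call to move; the robot and the scene stay as the last step left them, time stands still between calls to the robot, and variables do not carry over. Pictures are saved under pics/ and viewed, about 8 in all and at most 12, crops included, and the job is handed in when it is done.

Besides the shell and the picture viewer there is one more tool, called after "Request:" as name(argument=value, ...) on one line, values as JSON. arm_command: Moves the arm, as the interface text tells. Its arguments: {"type":"object","properties":{"delta_pos":{"type":"array"},"twist":{"type":"array"},"hand":{"type":"array"},"grip_force":{"type":"number"}},"required":["delta_pos","twist","hand"]}

```bash
mkdir -p pics
cat > h.py <<'E'
import numpy as np, cv2, pickle
from bench import get_obs, read_camera, finish_job
from scipy.spatial.transform import Rotation as Rn
def snap(n,tag):
    c=read_camera(n); cv2.imwrite(f'pics/{tag}.png',c['image'][:,:,::-1]); pickle.dump(c,open(f'pics/{tag}.pkl','wb')); return c
def load(tag): return pickle.load(open(f'pics/{tag}.pkl','rb'))
def f(c): return 240/np.tan(np.radians(c['vertical_fov'])/2)
def ray(c,u,v):
    R=np.array(c['R']);t=np.array(c['t']); d=R.T@np.array([(u-c['cx'])/f(c),(v-c['cy'])/f(c),1]); return -R.T@t,d/np.linalg.norm(d)
def onz(c,u,v,z):
    o,d=ray(c,u,v); return o+d*(z-o[2])/d[2]
def proj(c,X):
    p=np.array(c['R'])@np.array(X)+np.array(c['t']); return p[:2]/p[2]*f(c)+[c['cx'],c['cy']]
def tri(a,ua,b,ub):
    o1,d1=ray(a,*ua);o2,d2=ray(b,*ub)
    s=np.linalg.lstsq(np.c_[d1,-d2],o2-o1,rcond=None)[0]
    p,q=o1+s[0]*d1,o2+s[1]*d2; return (p+q)/2,np.linalg.norm(p-q)
def crop(tag,x0,y0,x1,y1,k,out):
    cv2.imwrite(f'pics/{out}.png',cv2.resize(cv2.imread(f'pics/{tag}.png')[y0:y1,x0:x1],None,fx=k,fy=k,interpolation=cv2.INTER_CUBIC))
def st():
    o=get_obs(); R=Rn.from_rotvec(o['ee_rot']).as_matrix()
    print('t',round(o['clock'],2),'p',np.round(o['tool_pos'],4),'F',np.round(o['force'],2),'T',np.round(o['ft_torque'],2),'op',round(o['opening'],4),'\nq',np.round(o['joint_pos'],2),'\nR',np.round(R,3).tolist()); return o,R
def togo(P,yaw=None):
    "shift in tool units for target TCP P"
    o,R=st(); print('delta',np.round(R.T@(np.array(P)-o['tool_pos'])/.4,4))
E
python3 - <<'E'
from h import *
for n in('scene','top'):
    c=snap(n,n+'0'); print(n,c['vertical_fov'],-np.array(c['R']).T@c['t'])
st()
E
```

```text
scene 55.65135683128111 [-0.28148236 -0.6842059   0.6261253 ]
top 44.208627929672474 [ 0.25817725 -0.11675059  1.53261456]
t 0.1 p [0.2727 0.5619 0.2445] F [-0.94  0.4   0.2 ] T [ 0.03 -0.    0.01] op 0.0855 
q [-1.01  0.51 -0.24  1.5   0.13  1.15 -0.15] 
R [[0.9, -0.001, 0.437], [-0.437, -0.001, 0.9], [0.0, -1.0, -0.002]]
```

View pics/scene0.png

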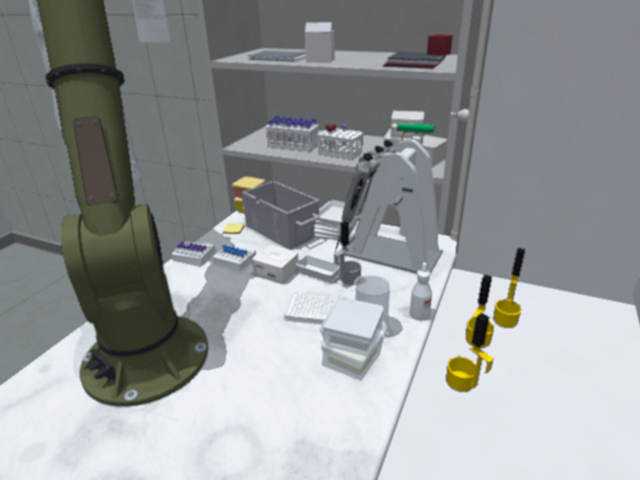

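View pics/top0.png

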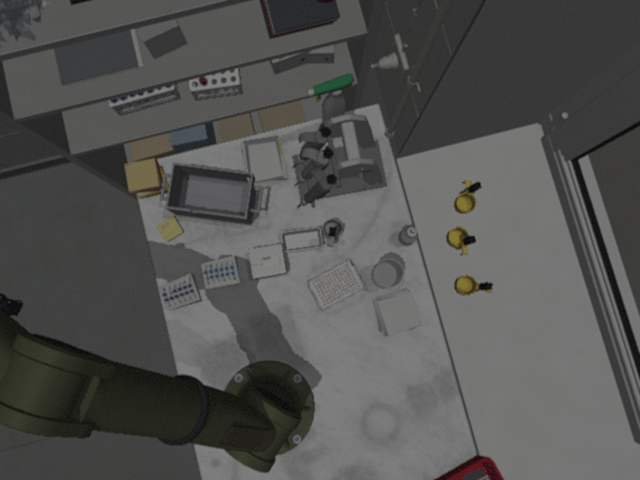

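The steel cup with the black grip is at top (333,232) / scene (348,255). The look-alikes are three yellow dippers at top (465,203), (458,238), (466,285), and a pipette stand at top (320,165). The steel one fits the description. The bath is at top (210,193), and the yellow pad beside it at (170,228). I'll confirm with an enlarged crop.

Run:
```python
from h import *
a=cv2.imread('pics/top0.png')[150:260,150:370]; b=cv2.imread('pics/scene0.png')[165:295,225:405]
a=cv2.resize(a,(600,300),interpolation=cv2.INTER_CUBIC); b=cv2.resize(b,(415,300),interpolation=cv2.INTER_CUBIC)
im=np.zeros((600,600,3),np.uint8); im[:300]=a; im[300:,:415]=b
im=np.clip(im.astype(float)*1.5,0,255).astype(np.uint8)
cv2.imwrite('pics/c0.png',im)
t=load('top0')
for p in [(166,216),(255,223),(256,170),(173,164),(210,193)]: print(p,onz(t,*p,.11).round(3))
print(onz(t,333,232,.16).round(3), onz(t,333,228,.04).round(3))
```

```text
(166, 216) [0.471 0.247 0.11 ]
(255, 223) [0.455 0.031 0.11 ]
(256, 170) [0.587 0.031 0.11 ]
(173, 164) [0.6   0.235 0.11 ]
(210, 193) [0.528 0.142 0.11 ]
[ 0.429 -0.158  0.16 ] [ 0.454 -0.161  0.04 ]
```

View pics/c0.png

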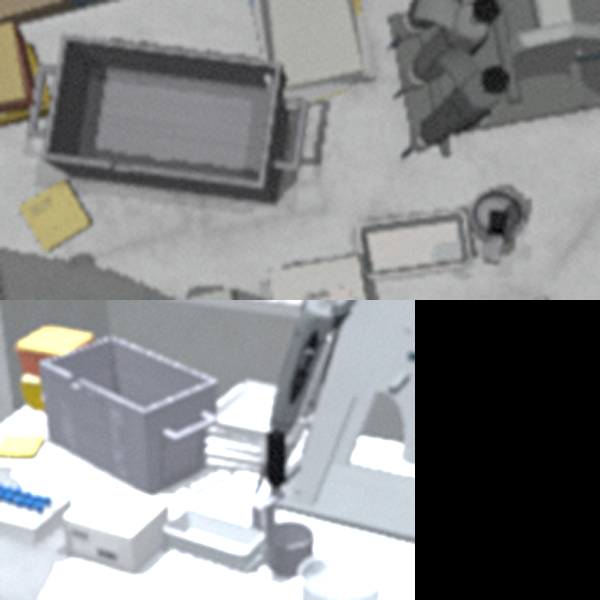

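Crop confirms the steel dipper: cup at crop (497,212), black grip at (497,222), hook towards the robot at (492,246). The notch shows as a small gap in the near rim, at about crop (112,162) from above and (78,386) in the scene view. Now the measurements.

Run:
```python
from h import *
t=load('top0'); s=load('scene0')
def blk(c,x0,y0,x1,y1,th=60):
    m=(c['image'][y0:y1,x0:x1].max(2)<th).astype(np.uint8)
    n,l,st_,ce=cv2.connectedComponentsWithStats(m)
    for i in range(1,n):
        if st_[i,4]>8: print(st_[i]+[x0,y0,0,0,0],(ce[i]+[x0,y0]).round(2))
print('top');blk(t,318,215,348,248,50);print('scene');blk(s,330,210,362,262,45)
g=lambda p:(150+p[0]/2.727,150+p[1]/2.727)
N=['NL','NR','FR','FL']
P=[onz(t,*g(p),.11) for p in[(48,160),(270,187),(283,72),(62,40)]]
for n,p in zip(N,P):print(n,p.round(4))
print([np.linalg.norm(P[i]-P[(i+1)%4]).round(4) for i in range(4)])
print('notch top',onz(t,*g((112,162)),.105).round(4),'scene',onz(s,225+78/2.306,165+86/2.306,.105).round(4))
print('cup',onz(t,*g((497,212)),.04).round(4),'hook',onz(t,*g((492,246)),.094).round(4))
a=cv2.imread('pics/top0.png')[196:226,160:260]; b=cv2.imread('pics/scene0.png')[185:265,225:385]
a=cv2.resize(a,(800,240),interpolation=cv2.INTER_CUBIC); b=cv2.resize(b,(700,350),interpolation=cv2.INTER_CUBIC)
im=np.zeros((590,800,3),np.uint8);im[:240]=np.clip(a*1.8,0,255);im[240:,:700]=b;cv2.imwrite('pics/c1.png',im)
```

```text
top
[337 223   4   7  14] [338.93 225.57]
[329 226   8  12  64] [332.62 231.36]
scene
[341 222   8  24 145] [344.32 233.49]
NL [0.4887 0.2441 0.11  ]
NR [0.466  0.0454 0.11  ]
FR [0.5705 0.0359 0.11  ]
FL [0.5982 0.2356 0.11  ]
[np.float64(0.2), np.float64(0.105), np.float64(0.2015), np.float64(0.1098)]
notch top [0.4881 0.188  0.105 ] scene [0.4754 0.1634 0.105 ]
cup [ 0.4544 -0.1591  0.04  ] hook [ 0.4165 -0.1533  0.094 ]
```

View pics/c1.png

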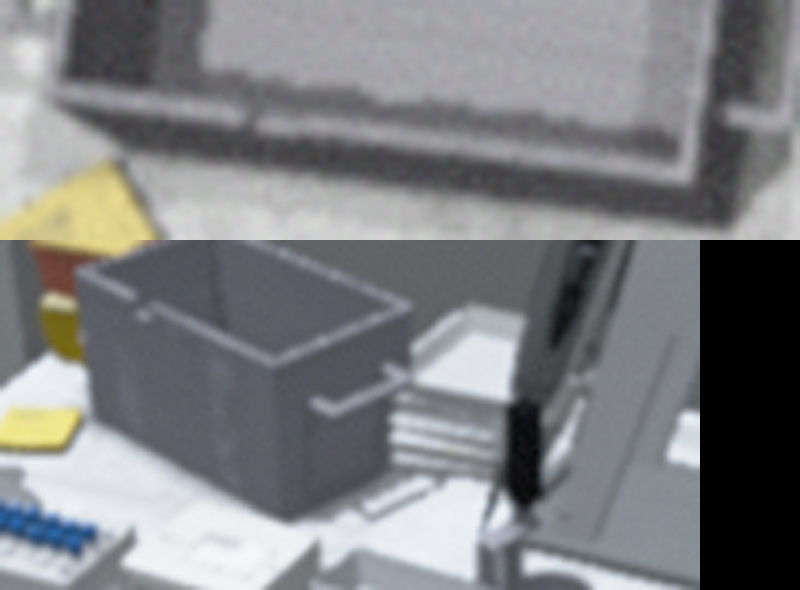

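The notch gap shows in the scene crop between (133,298) and (153,306), with its lighter floor at (147,316). In the top crop it is a dark step at about (250,118). Next: rim corners from both views and a brightness profile along the rim.

Run:
```python
from h import *
t=load('top0'); s=load('scene0')
G=lambda x,y:(160+(x+.5)/8-.5,196+(y+.5)/8-.5)
S=lambda x,y:(225+(x+.5)/4.375-.5,185+(y-240+.5)/4.375-.5)
NLt,NRt=onz(t,*G(65,92),.11),onz(t,*G(692,178),.11)
NLs,NRs=onz(s,*S(85,268),.11),onz(s,*S(275,360),.11)
FRs=onz(s,*S(407,305),.11)
print('top',NLt.round(4),NRt.round(4),np.linalg.norm(NLt-NRt)); print('scene',NLs.round(4),NRs.round(4),FRs.round(4),np.linalg.norm(NLs-NRs),np.linalg.norm(FRs-NRs))
for nm,a,b in(('t',NLt,NRt),('s',NLs,NRs)):
    d=b-a;print(nm,'wall dir',np.degrees(np.arctan2(d[0],-d[1])))
nA=onz(s,*S(133,298),.11);nB=onz(s,*S(153,306),.11);fl=onz(s,*S(146,316),.10)
print('notch scene',nA.round(4),nB.round(4),np.linalg.norm(nA-nB),'floor',fl.round(4)); print('notch top',onz(t,*G(250,118),.105).round(4))
# profile along rim, from the top view: rows near line
g=t['image'].mean(2).astype(np.float32)
for k in range(0,84):
    u=167+k; v0=NL=G(65,92)[1]+(u-G(65,92)[0])*(178-92)/(692-65)
    col=[float(cv2.getRectSubPix(g,(1,1),(float(u),float(v0+dv)))[0,0]) for dv in(-2,-1,0,1,2)]
    if k<45: print(u,np.round(col).astype(int).tolist(),end=' ; ' if k%2 else '\n')
# grip tri
p,e=tri(t,(332.6,230.5),s,(344.32,233.49)); print('\ngrip',p.round(4),e)
```

```text
top [0.4926 0.244  0.11  ] [0.4678 0.0526 0.11  ] 0.19303980057263592
scene [0.4963 0.2443 0.11  ] [0.4705 0.0525 0.11  ] [0.5757 0.0387 0.11  ] 0.19351381709632376 0.10612285363121923
t wall dir -7.391192506215522
s wall dir -7.647441364793893
notch scene [0.4821 0.1846 0.11  ] [0.4811 0.1657 0.11  ] 0.018943984045544066 floor [0.4827 0.1749 0.1   ]
notch top [0.4859 0.1885 0.105 ]
167 [70, 77, 86, 73, 74]
168 [52, 72, 85, 73, 63] ; 169 [47, 73, 85, 71, 55]
170 [49, 70, 82, 70, 52] ; 171 [51, 71, 80, 68, 50]
172 [54, 74, 82, 69, 48] ; 173 [52, 74, 83, 74, 51]
174 [49, 72, 83, 71, 49] ; 175 [50, 72, 86, 71, 48]
176 [48, 71, 85, 73, 49] ; 177 [50, 75, 87, 72, 50]
178 [55, 75, 82, 70, 51] ; 179 [61, 77, 82, 68, 49]
180 [59, 75, 82, 66, 45] ; 181 [61, 76, 86, 73, 52]
182 [61, 78, 88, 72, 48] ; 183 [62, 81, 91, 74, 49]
184 [62, 80, 87, 72, 49] ; 185 [64, 80, 87, 72, 50]
186 [67, 81, 85, 70, 50] ; 187 [69, 82, 85, 70, 50]
188 [68, 83, 90, 75, 53] ; 189 [67, 78, 86, 74, 49]
190 [63, 71, 74, 61, 46] ; 191 [60, 62, 61, 57, 49]
192 [60, 63, 72, 73, 58] ; 193 [63, 71, 81, 78, 60]
194 [63, 73, 85, 81, 60] ; 195 [63, 73, 85, 81, 56]
196 [62, 70, 84, 80, 56] ; 197 [61, 72, 82, 72, 49]
198 [64, 77, 83, 70, 46] ; 199 [66, 80, 86, 70, 52]
200 [66, 81, 86, 70, 52] ; 201 [67, 80, 82, 64, 47]
202 [68, 81, 82, 65, 48] ; 203 [66, 81, 84, 68, 51]
204 [67, 78, 85, 69, 48] ; 205 [68, 81, 85, 68, 46]
206 [66, 81, 87, 70, 48] ; 207 [66, 82, 87, 67, 46]
208 [68, 82, 84, 66, 47] ; 209 [69, 83, 85, 68, 47]
210 [67, 81, 83, 68, 47] ; 211 [65, 81, 87, 70, 48]

grip [ 0.4349 -0.1565  0.1323] 0.0022272470133646027
```

Triangulation gives the grip at (0.435,-0.157,0.132). Cup to hook is 38.3 mm against the 38 expected, with yaw about -8.7°. The bath's yaw is about -7.5°. So I'll turn the tool to about -8° and keep it there throughout.

Request:
arm_command(delta_pos=[[0.1,-0.02,-0.06],[0.2,-0.04,-0.13],[0.3,-0.06,-0.19],[0.4,-0.08,-0.25],[0.5,-0.09,-0.32]], twist=[[0,-0.1,0],[0,-0.2,0],[0,-0.3,0],[0,-0.4,0],[0,-0.4,0]], hand=[1,1,1,1,1])

```text
clock: 0.6
tool_pos: [0.3977, 0.358, 0.281]
ee_rot: [-1.569, 0.106, -0.106]
force: [0.8, 0.5, -1.1]
opening: 0.0851
```

Run:
```python
from h import *
togo([.435,-.157,.25])
```

```text
t 0.6 p [0.3977 0.358  0.281 ] F [ 0.82  0.47 -1.06] T [-0.03 -0.08  0.04] op 0.0851 
q [-0.57  0.34 -0.29  1.68  0.11  1.14  0.54] 
R [[0.991, -0.0, 0.134], [-0.134, -0.001, 0.991], [-0.0, -1.0, -0.001]]
delta [ 0.2652  0.0789 -1.2633]
```

Request:
arm_command(delta_pos=[[0.026,0,-0.12],[0.052,0,-0.24],[0.078,0,-0.36],[0.104,0,-0.48],[0.13,0,-0.6]], twist=[[0,0,0],[0,0,0],[0,0,0],[0,0,0],[0,0,0]], hand=[1,1,1,1,1])

```text
clock: 1.1
tool_pos: [0.4166, 0.1112, 0.2812]
ee_rot: [-1.569, 0.106, -0.106]
force: [1.0, -0.8, 0.3]
opening: 0.0851
```

Request:
arm_command(delta_pos=[[0.026,0,-0.12],[0.052,0,-0.24],[0.078,0,-0.36],[0.104,0,-0.48],[0.13,0,-0.6]], twist=[[0,0,0],[0,0,0],[0,0,0],[0,0,0],[0,0,0]], hand=[1,1,1,1,1])

```text
clock: 1.6
tool_pos: [0.4355, -0.1356, 0.2815]
ee_rot: [-1.569, 0.106, -0.105]
force: [0.5, -0.4, -0.5]
opening: 0.0855
```

Run:
```python
from h import *
togo([.435,-.157,.15])
```

```text
t 1.6 p [ 0.4355 -0.1356  0.2815] F [ 0.52 -0.38 -0.45] T [ 0.01 -0.1  -0.02] op 0.0855 
q [0.25 0.21 0.   1.86 0.   1.07 1.68] 
R [[0.991, -0.0, 0.134], [-0.134, -0.001, 0.991], [-0.0, -1.0, -0.001]]
delta [ 0.006   0.3288 -0.0528]
```

Request:
arm_command(delta_pos=[[0.003,0,-0.053],[0.006,0.05,-0.053],[0.006,0.1,-0.053],[0.006,0.15,-0.053],[0.006,0.2,-0.053]], twist=[[0,0,0],[0,0,0],[0,0,0],[0,0,0],[0,0,0]], hand=[1,1,1,1,1])

```text
clock: 2.1
tool_pos: [0.4347, -0.157, 0.2006]
ee_rot: [-1.569, 0.106, -0.105]
force: [-0.1, 0.9, -0.1]
opening: 0.0856
```

Run:
```python
from h import *
togo([.435,-.157,.133])
snap('scene','s1');snap('top','t1')
a=cv2.imread('pics/s1.png')[150:310,265:445];b=cv2.imread('pics/t1.png')[180:270,270:390]
cv2.imwrite('pics/c2.png',np.hstack([cv2.resize(a,(420,373),interpolation=3),cv2.resize(b,(380,373),interpolation=3)]))
```

```text
t 2.1 p [ 0.4347 -0.157   0.2006] F [-0.06  0.86 -0.11] T [ 0.04 -0.   -0.01] op 0.0856 
q [ 0.28  0.3   0.01  1.98 -0.    0.86  1.73] 
R [[0.991, -0.001, 0.134], [-0.134, -0.001, 0.991], [-0.001, -1.0, -0.001]]
delta [0.0009 0.1689 0.0003]
```

View pics/c2.png

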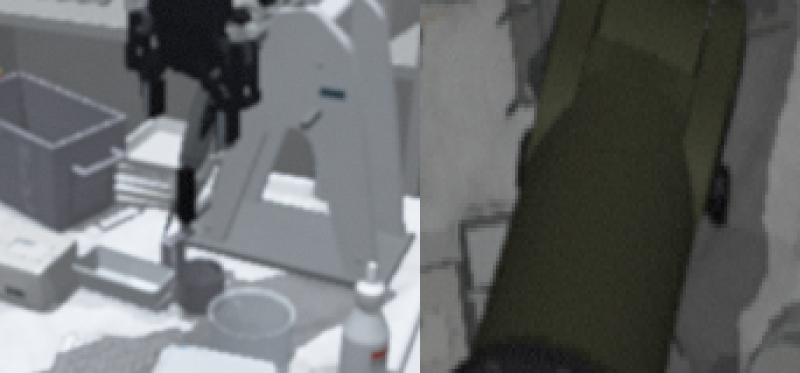

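The fingers, at crop (157,95) and (232,120), straddle the black grip at (187,190). The top view is blocked by the arm. I'll descend, then close.

Request:
arm_command(delta_pos=[[0,0.05,0],[0,0.1,0],[0,0.14,0],[0,0.169,0],[0,0.169,0]], twist=[[0,0,0],[0,0,0],[0,0,0],[0,0,0],[0,0,0]], hand=[1,1,1,1,1])

```text
clock: 2.7
tool_pos: [0.4326, -0.1562, 0.1313]
ee_rot: [-1.568, 0.111, -0.1]
force: [-0.8, 0.5, 0.6]
opening: 0.0855
```

Request:
arm_command(delta_pos=[[0,0,0],[0,0,0],[0,0,0],[0,0,0],[0,0,0]], twist=[[0,0,0],[0,0,0],[0,0,0],[0,0,0],[0,0,0]], hand=[0.6,0.4,0.2,0,0], grip_force=40)

```text
clock: 3.2
tool_pos: [0.4328, -0.1563, 0.1317]
ee_rot: [-1.568, 0.111, -0.1]
force: [0.4, -0.3, -0.8]
opening: 0.0154
```

Request:
arm_command(delta_pos=[[0,0,0],[0,0,0],[0,0,0],[0,0,0],[0,0,0]], twist=[[0,0,0],[0,0,0],[0,0,0],[0,0,0],[0,0,0]], hand=[0,0,0,0,0])

```text
clock: 3.7
tool_pos: [0.4327, -0.1564, 0.1317]
ee_rot: [-1.568, 0.111, -0.1]
force: [-1.3, -0.0, 1.6]
opening: 0.0154
```

Request:
arm_command(delta_pos=[[0,-0.05,0],[0,-0.13,0],[0,-0.22,0],[0,-0.32,0],[0,-0.42,0]], twist=[[0,0,0],[0,0,0],[0,0,0],[0,0,0],[0,0,0]], hand=[0,0,0,0,0])

```text
clock: 4.2
tool_pos: [0.4333, -0.1563, 0.301]
ee_rot: [-1.568, 0.111, -0.1]
force: [1.5, 0.6, -2.0]
opening: 0.0156
```

Run:
```python
from h import *
# wall centre at notch, bath yaw
ey=np.array([.0257,.1915,0]);ey/=np.linalg.norm(ey);ex=np.array([ey[1],-ey[0],0])
w=np.array([.482,.1484,0])+.0293*ey; print('notch xy',w.round(4)); 
togo(w+.018*ex+[0,0,.30])
```

```text
notch xy [0.4859 0.1774 0.    ]
t 4.2 p [ 0.4333 -0.1563  0.301 ] F [ 1.46  0.57 -1.95] T [-0.   -0.1  -0.04] op 0.0156 
q [ 0.28  0.2   0.01  1.81 -0.    1.14  1.73] 
R [[0.991, -0.007, 0.134], [-0.134, 0.001, 0.991], [-0.007, -1.0, 0.0]]
delta [0.0634 0.0021 0.8445]
```

Request:
arm_command(delta_pos=[[0.006,0,0.08],[0.012,0,0.17],[0.019,0,0.26],[0.026,0,0.35],[0.033,0,0.44]], twist=[[0,0,0],[0,0,0],[0,0,0],[0,0,0],[0,0,0]], hand=[0,0,0,0,0])

```text
clock: 4.7
tool_pos: [0.4699, 0.0177, 0.3007]
ee_rot: [-1.568, 0.112, -0.1]
force: [1.0, -0.6, -1.0]
opening: 0.0156
```

Request:
arm_command(delta_pos=[[0.006,0,0.1],[0.012,0,0.2],[0.019,0,0.3],[0.026,0,0.37],[0.03,0,0.405]], twist=[[0,0,0],[0,0,0],[0,0,0],[0,0,0],[0,0,0]], hand=[0,0,0,0,0])

```text
clock: 5.2
tool_pos: [0.5033, 0.1797, 0.3]
ee_rot: [-1.567, 0.11, -0.096]
force: [-0.2, -0.3, -2.6]
opening: 0.0154
```

Run:
```python
from h import *
st()
snap('scene','s2');snap('top','t2')
a=cv2.imread('pics/s2.png')[120:270,215:375];b=cv2.imread('pics/t2.png')[150:240,150:270]
cv2.imwrite('pics/c3.png',np.hstack([cv2.resize(a,(480,450),interpolation=3),cv2.resize(b,None,fx=2.6,fy=5,interpolation=3)]))
```

```text
t 5.2 p [0.5033 0.1797 0.3   ] F [-0.24 -0.28 -2.56] T [-0.04  0.07 -0.03] op 0.0154 
q [-0.26  0.33 -0.18  1.64  0.05  1.19  0.99] 
R [[0.991, -0.009, 0.131], [-0.131, 0.002, 0.991], [-0.009, -1.0, 0.001]]
```

View pics/c3.png

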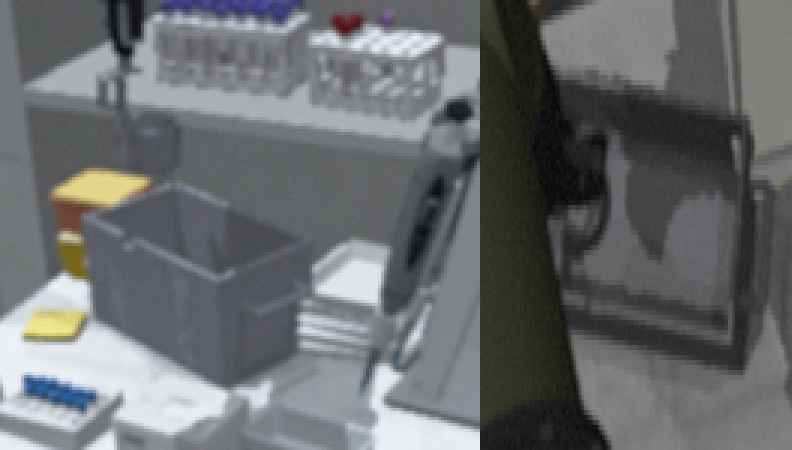

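The dipper is held above the bath: hook outer leg at crop (101,90), strap at (122,100), notch at about (130,240). I'll check the hook's predicted position against the picture.

Run:
```python
from h import *
s=load('s2'); o=get_obs()
ey=np.array([.131,.991,0]);ex=np.array([.991,-.131,0]); T=np.array([.5033,.1797,.3])
k=lambda p:((p-np.array([215,120]))*3+1).round(1)
D=T+.022*ex+[0,0,-.1317]
for n,v in dict(hook=(-.038,0,.090),legtip=(-.047,0,.066),strapbr=(-.029,0,.094),strapbot=(-.029,0,.04),cupC=(0,0,.04),gripbot=(-.02,0,.106),cupr=(0,-.026,.04)).items():
    X=D+v[0]*ex+v[1]*ey+[0,0,v[2]]; print(n,X.round(4),k(proj(s,X)))
print('notch',k(proj(s,[.4859,.1774,.11])))
im=s['image'][120:180,235:285].astype(int); im=cv2.resize(im.astype(np.uint8),None,fx=10,fy=10,interpolation=3)
cv2.imwrite('pics/c4.png',np.clip(im[:,:,::-1]*1.3,0,255))
```

```text
hook [0.4874 0.1818 0.2583] [111.6  76.6]
legtip [0.4785 0.183  0.2343] [105.8 105.8]
strapbr [0.4964 0.1806 0.2623] [119.6  69.7]
strapbot [0.4964 0.1806 0.2083] [125.4 129. ]
cupC [0.5251 0.1768 0.2083] [151.5 120.7]
gripbot [0.5053 0.1794 0.2743] [126.7  53.8]
cupr [0.5217 0.1511 0.2083] [169.3 127.6]
notch [129.5 235.1][ WARN:0@0.310] global loadsave.cpp:1063 imwrite_ Unsupported depth image for selected encoder is fallbacked to CV_8U.
```

View pics/c4.png

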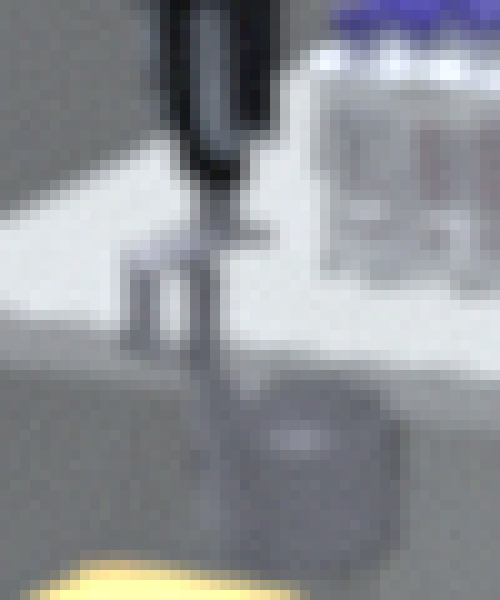

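Prediction matches the picture to within 1 px. I'll lower to just above the rim and look again.

Request:
arm_command(delta_pos=[[0,0.06,-0.003],[0,0.12,-0.006],[0.001,0.18,-0.006],[0.001,0.24,-0.006],[0.001,0.28,-0.006]], twist=[[0,0,0],[0,0,0],[0,0,0],[0,0,0],[0,0,0]], hand=[0,0,0,0,0])

```text
clock: 5.8
tool_pos: [0.5019, 0.1732, 0.1864]
ee_rot: [-1.57, 0.114, -0.097]
force: [-1.2, 0.4, -3.1]
opening: 0.0155
```

Run:
```python
from h import *
st()
c=snap('scene','s3');t=snap('top','t3')
a=cv2.resize(c['image'][150:250,230:310],None,fx=6,fy=6,interpolation=3)
b=cv2.resize(t['image'][185:235,180:220],None,fx=7.5,fy=12,interpolation=3)
cv2.imwrite('pics/c5.png',np.hstack([a,b*1])[:,:,::-1])
```

```text
t 5.8 p [0.5019 0.1732 0.1864] F [-1.17  0.44 -3.12] T [-0.02  0.06 -0.07] op 0.0155 
q [-0.26  0.42 -0.17  1.83  0.08  0.91  0.97] 
R [[0.991, -0.01, 0.134], [-0.134, -0.001, 0.991], [-0.01, -1.0, -0.002]]
```

View pics/c5.png

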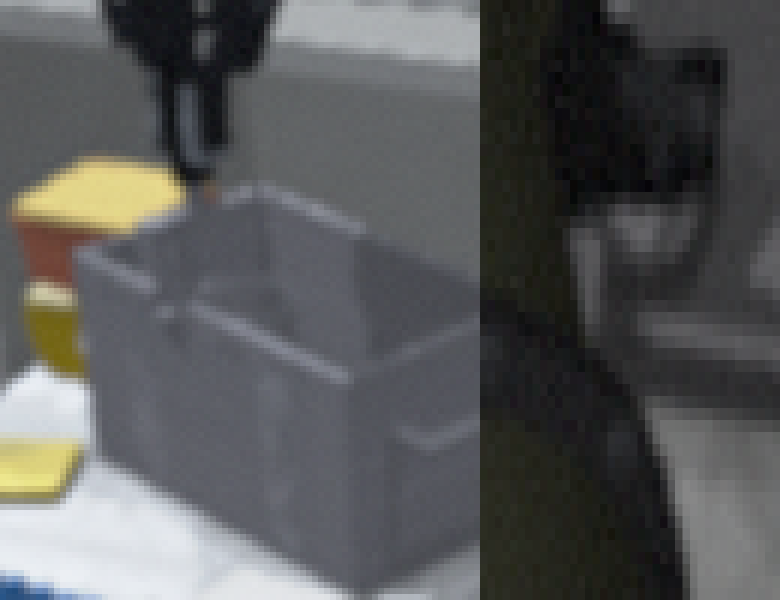

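The top crop now shows the hook bridge at about (588,205–340), almost above where the notch must be. I'll compute both from the same camera.

Run:
```python
from h import *
t=load('t3')
for x in (570,588,606): print('bridge',onz(t,180+(x-480)/7.5-.4,185+272/12-.4,.149).round(4))
for e in (206,340): print('bridge ends',onz(t,193.9,185+e/12-.4,.149).round(4))
g=t['image'].mean(2)
for v in range(200,218): print(v,g[v,186:206].astype(int))
for u in (189.5,193.2,197): print('notch',onz(t,u,211.3-.2,.11).round(4))
print(proj(t,[.486,.1753,.1487]), proj(t,[.4859,.178,.11]))
```

```text
bridge [0.4862 0.1775 0.149 ]
bridge [0.4862 0.1718 0.149 ]
bridge [0.4863 0.1661 0.149 ]
bridge ends [0.4995 0.1725 0.149 ]
bridge ends [0.4727 0.1716 0.149 ]
200 [31 28 25 26 23 21  8 11 15 14 10  7 13 17 13 11  6 19 21 16]
201 [33 26 27 25 19 19  8 19 19 23 27 25 35 41 33 32 33 30 24 26]
202 [28 27 27 23 19 19 17 26 39 32 39 53 69 75 65 62 72 67 57 49]
203 [28 30 27 24 30 28 42 44 52 51 50 71 85 94 93 91 95 89 74 66]
204 [ 28  27  27  22  23  40  63  71  76  65  57  60  70  83  95 100  99  82
  68  69]
205 [27 28 25 26 26 40 68 82 87 86 60 51 56 66 82 89 87 72 66 72]
206 [30 24 27 29 24 30 58 76 87 86 60 47 48 56 59 65 63 57 56 59]
207 [30 22 30 23 22 27 47 76 85 82 56 42 44 42 44 52 51 46 40 41]
208 [23 28 26 26 29 24 37 70 86 77 55 39 37 39 36 42 40 42 37 39]
209 [28 28 26 24 26 24 35 63 83 73 50 41 41 37 39 45 38 41 39 42]
210 [27 28 28 22 26 23 25 56 83 72 55 44 41 46 44 51 57 55 56 52]
211 [22 23 23 28 20 20 23 46 75 67 52 45 48 44 51 68 72 76 74 77]
212 [16 19 21 22 20 25 20 35 60 57 48 45 43 44 52 68 74 86 88 90]
213 [25 27 22 27 17 19 19 29 45 48 44 43 41 40 41 48 56 70 74 76]
214 [32 31 25 22 26 25 22 22 30 30 40 43 44 41 41 44 47 53 52 55]
215 [31 29 29 30 30 26 24 16 23 19 26 40 39 47 45 48 47 48 45 47]
216 [26 34 29 31 25 33 27 29 26 22 20 23 34 44 45 43 46 42 46 46]
217 [27 30 34 22 28 27 26 28 33 28 19 21 20 29 43 48 52 53 50 53]
notch [0.4831 0.1906 0.11  ]
notch [0.4832 0.1816 0.11  ]
notch [0.4833 0.1723 0.11  ]
[192.54684463 207.37855092] [194.70660258 210.02198083]
```

In the top view the bridge's right edge (u 195.7) puts its centre at y≈0.175, matching prediction. The notch there spans y 0.172–0.191 (18 mm wide). So I'll move about +5 mm along the wall and lower the leg past the rim.

Request:
arm_command(delta_pos=[[0,0,0.006],[0,0,0.012],[0,0.02,0.012],[0,0.04,0.012],[0,0.048,0.012]], twist=[[0,0,0],[0,0,0],[0,0,0],[0,0,0],[0,0,0]], hand=[0,0,0,0,0])

```text
clock: 6.4
tool_pos: [0.5012, 0.1777, 0.1659]
ee_rot: [-1.571, 0.116, -0.094]
force: [0.1, -0.1, -2.7]
opening: 0.0155
```

Request:
arm_command(delta_pos=[[0,0,0],[0,0,0],[0,0,0],[0,0,0],[0,0,0]], twist=[[0,0,0],[0,0,0],[0,0,0],[0,0,0],[0,0,0]], hand=[0,0,0,0,0])

```text
clock: 6.9
tool_pos: [0.5013, 0.1778, 0.166]
ee_rot: [-1.571, 0.116, -0.095]
force: [-0.0, 0.6, -1.0]
opening: 0.0153
```

Run:
```python
from h import *
togo([.501,.178,.155]); t=snap('top','t4'); snap('scene','s4')
g=t['image'].mean(2)
for v in range(202,216): print(v,g[v,188:206].astype(int))
```

```text
t 6.9 p [0.5013 0.1778 0.166 ] F [-0.01  0.61 -1.05] T [ 0.01 -0.07 -0.05] op 0.0153 
q [-0.27  0.45 -0.16  1.85  0.09  0.86  0.96] 
R [[0.991, -0.013, 0.133], [-0.134, -0.002, 0.991], [-0.013, -1.0, -0.004]]
delta [-0.0004  0.0276  0.0005]
202 [26 22 14 18 10 21 23 21 14 27 28 29 26 25 23 30 33 29]
203 [28 29 18 17 20 28 33 34 34 49 57 60 53 51 59 64 53 47]
204 [27 25 21 28 25 39 50 52 54 74 86 86 84 80 85 83 71 66]
205 [24 27 28 44 56 59 68 65 62 81 88 90 93 94 88 77 75 78]
206 [29 27 29 55 72 77 82 76 61 62 64 71 79 82 72 67 75 78]
207 [27 27 28 45 72 83 85 67 49 48 52 55 60 63 57 62 70 60]
208 [23 19 18 36 65 81 86 62 43 41 44 45 47 50 47 53 52 45]
209 [28 23 21 28 50 75 81 59 42 37 40 41 43 42 40 44 40 41]
210 [25 28 18 12 31 62 72 57 42 43 57 61 61 57 51 51 51 51]
211 [31 28 25 24 24 38 56 45 42 53 68 77 77 74 69 71 74 75]
212 [32 31 33 27 23 28 29 28 35 42 64 72 76 75 74 75 86 92]
213 [29 23 29 26 27 25 25 18 26 30 44 55 55 54 56 66 73 77]
214 [32 28 31 32 30 29 30 26 26 18 28 35 39 44 47 51 54 51]
215 [31 26 26 30 28 28 26 29 31 31 24 33 38 43 49 45 46 44]
```

Request:
arm_command(delta_pos=[[0,0.007,0],[0,0.014,0],[0,0.021,0],[0,0.029,0],[0,0.029,0]], twist=[[0,0,0],[0,0,0],[0,0,0],[0,0,0],[0,0,0]], hand=[0,0,0,0,0])

```text
clock: 7.5
tool_pos: [0.5008, 0.1776, 0.1538]
ee_rot: [-1.571, 0.116, -0.094]
force: [0.5, -0.1, -1.6]
opening: 0.0152
```

Request:
arm_command(delta_pos=[[0,0.0025,0],[0,0.005,0],[0,0.0075,0],[0,0.01,0],[0,0.01,0]], twist=[[0,0,0],[0,0,0],[0,0,0],[0,0,0],[0,0,0]], hand=[0,0,0,0,0])

```text
clock: 8.0
tool_pos: [0.5007, 0.1776, 0.1497]
ee_rot: [-1.571, 0.117, -0.094]
force: [-0.1, 0.2, -2.3]
opening: 0.0157
```

Request:
arm_command(delta_pos=[[0,0.0015,0],[0,0.003,0],[0,0.0045,0],[0,0.006,0],[0,0.006,0]], twist=[[0,0,0],[0,0,0],[0,0,0],[0,0,0],[0,0,0]], hand=[0,0,0,0,0])

```text
clock: 8.5
tool_pos: [0.5005, 0.1776, 0.1472]
ee_rot: [-1.572, 0.117, -0.093]
force: [-0.2, -0.2, -2.2]
opening: 0.0159
```

Request:
arm_command(delta_pos=[[0,0.0015,0],[0,0.003,0],[0,0.0045,0],[0,0.006,0],[0,0.006,0]], twist=[[0,0,0],[0,0,0],[0,0,0],[0,0,0],[0,0,0]], hand=[0,0,0,0,0])

```text
clock: 9.0
tool_pos: [0.5005, 0.1776, 0.1447]
ee_rot: [-1.572, 0.117, -0.093]
force: [-1.0, -0.3, -1.4]
opening: 0.0154
```

Request:
arm_command(delta_pos=[[0,0.001,0],[0,0.002,0],[0,0.003,0],[0,0.003,0],[0,0.003,0]], twist=[[0,0,0],[0,0,0],[0,0,0],[0,0,0],[0,0,0]], hand=[0,0,0,0,0])

```text
clock: 9.5
tool_pos: [0.5005, 0.1775, 0.1435]
ee_rot: [-1.572, 0.117, -0.093]
force: [-0.5, 0.6, -2.2]
opening: 0.0153
```

Request:
arm_command(delta_pos=[[0,0.001,0],[0,0.002,0],[0,0.003,0],[0,0.003,0],[0,0.003,0]], twist=[[0,0,0],[0,0,0],[0,0,0],[0,0,0],[0,0,0]], hand=[0,0,0,0,0])

```text
clock: 10.0
tool_pos: [0.5004, 0.1775, 0.1423]
ee_rot: [-1.572, 0.117, -0.093]
force: [0.8, -0.4, -1.4]
opening: 0.0155
```

Run:
```python
from h import *
st()
c=snap('scene','s5');t=snap('top','t5')
a=cv2.resize(c['image'][165:245,240:300],None,fx=7,fy=7,interpolation=3)
b=cv2.resize(t['image'][190:230,180:220],None,fx=9,fy=14,interpolation=3)
cv2.imwrite('pics/c6.png',np.clip(np.hstack([a,np.clip(b*1.4,0,255)])*1.2,0,255).astype(np.uint8)[:,:,::-1])
```

```text
t 10.0 p [0.5004 0.1775 0.1423] F [ 0.85 -0.36 -1.41] T [ 0.03  0.01 -0.04] op 0.0155 
q [-0.28  0.48 -0.16  1.88  0.1   0.81  0.95] 
R [[0.991, -0.015, 0.133], [-0.133, -0.002, 0.991], [-0.015, -1.0, -0.004]]
```

View pics/c6.png

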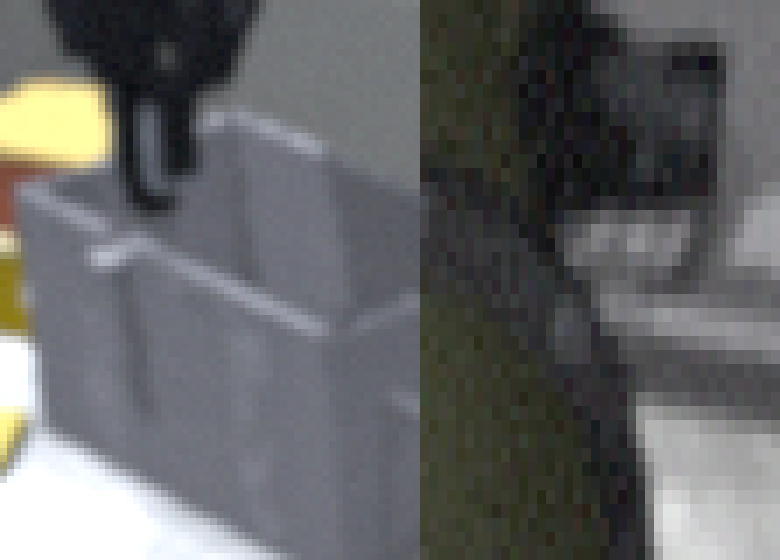

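The scene crop shows the bridge at (115,255) sitting in the rim gap, below the rim line, with the outer leg outside. I'll carry on down in small steps until I feel contact.

Request:
arm_command(delta_pos=[[0,0.001,0],[0,0.002,0],[0,0.003,0],[0,0.003,0],[0,0.003,0]], twist=[[0,0,0],[0,0,0],[0,0,0],[0,0,0],[0,0,0]], hand=[0,0,0,0,0])

```text
clock: 10.6
tool_pos: [0.5006, 0.1776, 0.1415]
ee_rot: [-1.571, 0.116, -0.094]
force: [-1.4, -0.2, 5.2]
opening: 0.0155
```

Request:
arm_command(delta_pos=[[0,0.001,0],[0,0.002,0],[0,0.002,0],[0,0.002,0],[0,0.002,0]], twist=[[0,0,0],[0,0,0],[0,0,0],[0,0,0],[0,0,0]], hand=[0,0,0,0,0])

```text
clock: 11.1
tool_pos: [0.5006, 0.1776, 0.1415]
ee_rot: [-1.571, 0.116, -0.094]
force: [-2.3, -1.4, 9.6]
opening: 0.0154
```

Contact at TCP z 0.1415, with the notch floor predicted at 0.1417. I'll relax the press and then open.

Request:
arm_command(delta_pos=[[0,0,0],[0,0,0],[0,0,0],[0,0,0],[0,0,0]], twist=[[0,0,0],[0,0,0],[0,0,0],[0,0,0],[0,0,0]], hand=[0,0,0,0,0], grip_force=20)

```text
clock: 11.6
tool_pos: [0.5006, 0.1776, 0.1415]
ee_rot: [-1.571, 0.116, -0.094]
force: [-1.8, -1.0, 5.3]
opening: 0.0156
```

Request:
arm_command(delta_pos=[[0,0,0],[0,0,0],[0,0,0],[0,0,0],[0,0,0]], twist=[[0,0,0],[0,0,0],[0,0,0],[0,0,0],[0,0,0]], hand=[0.2,0.25,0.3,0.4,0.5])

```text
clock: 12.1
tool_pos: [0.5006, 0.1776, 0.1414]
ee_rot: [-1.571, 0.116, -0.094]
force: [-0.5, -0.4, -0.1]
opening: 0.0428
```

Request:
arm_command(delta_pos=[[0,0,0],[0,0,0],[0,0,0],[0,0,0],[0,0,0]], twist=[[0,0,0],[0,0,0],[0,0,0],[0,0,0],[0,0,0]], hand=[0.6,0.6,0.6,0.6,0.6])

```text
clock: 12.6
tool_pos: [0.5006, 0.1776, 0.1414]
ee_rot: [-1.571, 0.116, -0.094]
force: [-0.1, -0.4, -1.3]
opening: 0.0512
```

Request:
arm_command(delta_pos=[[0,-0.03,0],[0,-0.08,0],[0,-0.15,0],[0,-0.22,0],[0,-0.3,0]], twist=[[0,0,0],[0,0,0],[0,0,0],[0,0,0],[0,0,0]], hand=[0.6,0.6,0.6,0.6,0.6])

```text
clock: 13.1
tool_pos: [0.5019, 0.1777, 0.2632]
ee_rot: [-1.571, 0.116, -0.094]
force: [1.0, -0.1, -0.7]
opening: 0.0512
```

Request:
arm_command(delta_pos=[[0,-0.06,0.08],[0,-0.06,0.18],[0,-0.06,0.29],[0,-0.06,0.4],[0,-0.06,0.5]], twist=[[0,0,0],[0,0,0],[0,0,0],[0,0,0],[0,0,0]], hand=[0.6,0.6,0.6,0.6,0.6])

```text
clock: 13.6
tool_pos: [0.5288, 0.378, 0.2875]
ee_rot: [-1.57, 0.115, -0.094]
force: [0.4, -0.5, 0.1]
opening: 0.0512
```

Run:
```python
from h import *
st()
c=snap('scene','s6');t=snap('top','t6')
a=cv2.resize(c['image'][155:255,235:305],None,fx=6,fy=6,interpolation=3)
b=cv2.resize(t['image'][150:250,155:215],None,fx=6,fy=6,interpolation=3)
cv2.imwrite('pics/c7.png',np.clip(np.hstack([a,np.clip(b*1.5,0,255)])*1.2,0,255).astype(np.uint8)[:,:,::-1])
```

```text
t 13.6 p [0.5288 0.378  0.2875] F [ 0.39 -0.54  0.13] T [ 0.01 -0.07 -0.04] op 0.0512 
q [-0.54  0.53 -0.2   1.34  0.1   1.29  0.7 ] 
R [[0.991, -0.014, 0.133], [-0.133, -0.001, 0.991], [-0.013, -1.0, -0.003]]
```

View pics/c7.png

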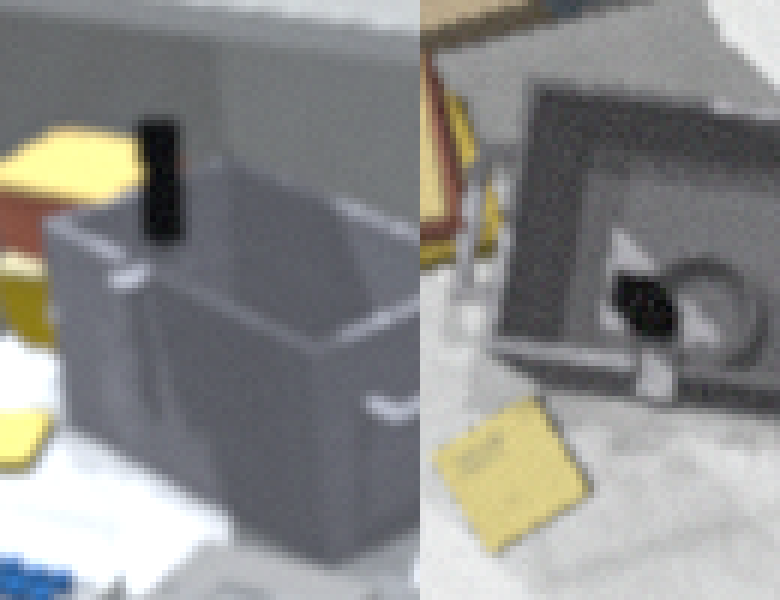

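The dipper hangs with its bridge at top-crop (655,370) in the rim gap, cup inside at (715,310), and outer leg outside. I'll check lean and rest numerically.

Run:
```python
from h import *
t,s=load('t6'),load('s6')
G=lambda x,y:(155+(x-420+.5)/6-.5,150+(y+.5)/6-.5); S=lambda x,y:(235+(x+.5)/6-.5,155+(y+.5)/6-.5)
cup=onz(t,*G(715,310),.05);hk=onz(t,*G(655,372),.104)
print('cup',cup.round(4),'hook',hk.round(4))
p,e=tri(t,G(632,290),s,S(158,122)); q,e2=tri(t,G(658,312),s,S(163,238)); print('grip top',p.round(4),e,'bot',q.round(4),e2)
print('tilt from verticals', np.arctan2(np.linalg.norm((p-q)[:2]),(p-q)[2]))
# expected grip pixels for upright vs lean, hook at (.4855,.1797,.10)
ey=np.array([.131,.991,0]);ex=np.array([.991,-.131,0]);H=np.array([.4855,.1797,.10])
for roll in(-.15,-.1,0,.1):
  for pit in(-.1,0,.1):
    R=Rn.from_rotvec(roll*ex+pit*ey).as_matrix()
    f_=lambda v:H+R@(v[0]*ex+v[1]*ey+np.array([0,0,v[2]]))
    k=lambda p:(((p-[155,150])*6)+[422.5,2.5]).round(); ks=lambda p:(((p-[235,155])*6)+2.5).round()
    print(roll,pit,'top:grip',k(proj(t,f_((.018,0,.074)))),'cup',k(proj(t,f_((.038,0,-.05)))),'scene:grip top',ks(proj(s,f_((.018,0,.074)))),'bot',ks(proj(s,f_((.018,0,.016)))))
c=snap('scene','s7');print('diff',np.abs(c['image'].astype(int)-s['image']).mean(2)[155:255,235:305].max())
```

```text
cup [0.5183 0.1682 0.05  ] hook [0.483  0.1815 0.104 ]
grip top [0.5047 0.1772 0.1716] 0.00042063964967050744 bot [0.5052 0.1797 0.1138] 0.0022723614273981994
tilt from verticals 0.045364795462142816
-0.15 -0.1 top:grip [599. 306.] cup [716. 288.] scene:grip top [126. 115.] bot [159. 233.]
-0.15 0 top:grip [603. 288.] cup [717. 301.] scene:grip top [140. 113.] bot [163. 235.]
-0.15 0.1 top:grip [608. 271.] cup [717. 314.] scene:grip top [154. 114.] bot [166. 238.]
-0.1 -0.1 top:grip [608. 308.] cup [711. 287.] scene:grip top [131. 116.] bot [160. 233.]
-0.1 0 top:grip [612. 290.] cup [711. 300.] scene:grip top [145. 115.] bot [164. 235.]
-0.1 0.1 top:grip [617. 272.] cup [711. 313.] scene:grip top [158. 115.] bot [167. 238.]
0 -0.1 top:grip [627. 310.] cup [700. 286.] scene:grip top [141. 119.] bot [163. 234.]
0 0 top:grip [631. 292.] cup [700. 298.] scene:grip top [155. 118.] bot [166. 236.]
0 0.1 top:grip [635. 275.] cup [700. 312.] scene:grip top [168. 118.] bot [169. 239.]
0.1 -0.1 top:grip [646. 313.] cup [689. 284.] scene:grip top [151. 125.] bot [165. 235.]
0.1 0 top:grip [650. 295.] cup [688. 297.] scene:grip top [165. 123.] bot [168. 237.]
0.1 0.1 top:grip [653. 277.] cup [687. 310.] scene:grip top [178. 123.] bot [171. 240.]
diff 37.333333333333336
```

Grip top and bottom are at z 0.172/0.114. The notch would give 0.174/0.116 and the plain rim 0.184/0.126, so it is in the notch. Lean is about 0.05 rad. Let it settle, then check it is at rest.

Request:
arm_command(delta_pos=[[0,0,0],[0,0,0],[0,0,0],[0,0,0],[0,0,0]], twist=[[0,0,0],[0,0,0],[0,0,0],[0,0,0],[0,0,0]], hand=[0.6,0.6,0.6,0.6,0.6])

```text
clock: 14.25
tool_pos: [0.5279, 0.3785, 0.2866]
ee_rot: [-1.57, 0.114, -0.09]
force: [0.3, 0.4, -0.0]
opening: 0.0511
```

Request:
arm_command(delta_pos=[[0,0,0],[0,0,0],[0,0,0],[0,0,0],[0,0,0]], twist=[[0,0,0],[0,0,0],[0,0,0],[0,0,0],[0,0,0]], hand=[0.6,0.6,0.6,0.6,0.6])

```text
clock: 14.75
tool_pos: [0.5279, 0.3785, 0.2865]
ee_rot: [-1.57, 0.114, -0.09]
force: [0.0, -0.2, 0.3]
opening: 0.0512
```

Run:
```python
from h import *
C=[read_camera('scene')['image'].astype(int) for _ in range(8)]
def cen(im):
    m=im[165:205,250:275].max(1*2)<60; y,x=np.nonzero(m); return (x.mean().round(2)+250,y.mean().round(2)+165,len(x))
print(cen(load('s6')['image']),[cen(c) for c in C]); print(get_obs()['clock'])
```

```text
(np.float64(261.68), np.float64(185.07999999999998), 133) [(np.float64(261.73), np.float64(185.11), 132), (np.float64(261.69), np.float64(185.22), 134), (np.float64(261.7), np.float64(185.11), 132), (np.float64(261.65), np.float64(185.1), 133), (np.float64(261.7), np.float64(185.11), 132), (np.float64(261.67), np.float64(185.19), 135), (np.float64(261.73), np.float64(185.03), 130), (np.float64(261.68), np.float64(185.07999999999998), 133)]
15.15
```

At rest and clear of the robot. Handing in.

```bash
python3 -c "from bench import finish_job; print(finish_job())"
```

```text
the job is handed in; nothing more can be done
None
```

The steel dipper is hanging by its hook in the notch of the bath's near wall, cup inside, released, with the arm moved clear. I handed the job in at about 15 s; no verdict is reported.

**How it went:** I gripped the black grip, lifted the dipper about 170 mm and carried it over the near wall. I then lowered it in small steps until the hook touched the notch floor. Contact came at a tool height of 141.5 mm against 141.7 mm expected. The highest wrist force I read was about 10 N, taken at the end of each move.

**Last checks:**
- **In the notch:** the grip's top and bottom measured 172 and 114 mm high. The notch would give 174 and 116, the plain rim 184 and 126.
- **Upright and inside:** the lean is about 0.05 rad, and the top view shows the cup inside the bath.
- **At rest:** the grip's image position varied by less than 0.2 px over 8 pictures.
- **Other things:** I did not measure the bystanders again. The arm was routed clear of them and felt no unexpected contact.

**Checks that disagreed:**
- **Notch position:** the two cameras first differed by about 6 mm along the wall. I traced this to badly picked pixels in the scene view and aimed at y ≈ 0.180 m, which dropped in without any search.
- **Picture difference:** the first two pictures compared after release differed by 37 grey levels at one pixel. The steady grip position afterwards makes me think that was noise.

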